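# Load the test rack with programmed panels in reverse order

## Robot

A 6-joint arm with a two-finger parallel gripper is mounted at the origin on the work surface. World frame = base frame: x ahead of the robot, y to its left, z up, the work surface at z = 0. Lengths are in mm, angles in rad, forces in N, time in s.
With the tool pointing down it reaches from about 275 to 750 mm from the base axis. Payload 10.2 kg.
Tool frame: the origin (TCP) lies midway between the tips of the shut fingers; the grasp point (between the pads) lies 19 mm behind it; z points along the fingers, y is the direction in which the jaws open and shut (so a half turn about z gives the same grasp; the last joint's range is limited). The gripper opens to 85 mm and grips with 20 to 120 N. Pads are 22 mm wide; open, the fingers measure 114 mm over their backs; the gripper's body (76 mm by 85 mm) begins 54 mm behind the grasp point. The pads swing forward as they close: fully open they stand 13 mm farther back than shut.
Start: joints at [-1.396, 0.313, 1.498, -0, 1.331, -0.223], TCP at [203.368, -484.017, 231.294] pointing down, gripper open.
Joint ranges: [-2.94, 2.94], [-0.97, 2.17], [0.19, 2.56], [-1.23, 4.37], [0.02, 3.11], [-2.88, 2.88]. Speed limits (rad/s): [2.39, 2.39, 3.01, 3.14, 3.14, 3.14].

## Interface

Orientations are given as a unit quaternion [w, x, y, z].
In Python, from rig import sense, optics, ctrl gives the robot as it stands.
- The arm moves only by the tool play_rows, never from a script. Its argument "plan" is a list of rows, each a list of 7 numbers: the shift along the world's x, y, z in mm, then the turn, a rotation vector about the world's x, y, z in rad, then the opening, from -1 (shut) to 1 (fully open), so that 0 is half open. A call has 1 to 5 rows; each row shifts and turns the pose as measured when the row begins; what a row does not reach is not made up. A row lasts 1/12 s, in which the tool goes at most 41.7 mm and 7.16 degrees, less where a joint would pass 70% of its speed; a pose out of reach is approached as far as the arm can. A call is refused whole if a number of a shift passes 41.7 or a number of a turn 0.125, either way. A call with a gripper value outside its range is refused whole. The fingers move at their own pace and stop on an object; "grip_force" is the grip in N (left out, the last holds). Time passes only in rows, so rows that do not move let the fingers close. It gives the time, the measured TCP pose, the force and the opening at its end, in the units of the state.
- sense(): the state, without advancing time (a new reading comes with each control period).
- optics.capture(name): name is "scene" or "top"; returns a dict with "img" (400x640x3 uint8, blue, green, red), "fx", "fy", "cx", "cy" (pixels), "world_to_cam" (4x4, takes a point from world to camera coordinates). Camera axes: x right, y up, looking along -z (the intrinsics and any distortion apply to the point x, -y, -z); pixel columns grow to the right and rows downward; lengths in mm; the calibration is good to about 2 mm. A picture is of the moment at which its call begins. There is no depth.
- ctrl.finish_job(): hands the job in, once; it reports no verdict.
The state is a dict: "time_s": time; "joints": joint angles; "dq": joint speeds; "tau": joint torques, N m; "eef_pos": TCP position; "ee_rot": TCP orientation; "force": force on the tool from outside, world axes, zero at the start; "wrist_torque": the same for the moment, N m; "grip_width": opening from 0.0 (shut) to 1.0 (fully open).
Only numpy, scipy, OpenCV 4.12 (cv2) and the standard library are available. Lean on these libraries where they do the work, as an engineer would, in place of code of your own. Each camera call takes 0.05 s, during which the arm holds its last target. There are 200 camera calls.

## Task

Move the four touch panels from the black programming rack into the aluminium test rack, in reverse order counted from the yellow ends: the panel nearest the yellow end of the programming rack goes into the slot farthest from the yellow end of the test rack, the next one into the next slot, and so on, so that the panel farthest from yellow ends up nearest to yellow. Set each one down gently (no dropping) so that it stands upright on the floor of its slot, thin direction along the row as it stood before, and let go.

Things in the scene. Friction and masses are not known exactly. Their poses are not given: they have to be found in the camera images.
- panel_red_center (a point): Loose white touch panel with red top, upright, 30 thick (x) x 50 wide (y) x 75 high (z) mm, about 180 g, blue screen on its -x face. Point: its centre, half-way up; z up. Starts in the red nest, thin way along the row, about 34 mm from its neighbours. Nest walls cover its lowest 22 mm: grip the upper half from above, across the 50 mm width (nothing beside it).
- panel_green_center (a point): Loose white touch panel with green top, upright, 30 thick (x) x 50 wide (y) x 75 high (z) mm, about 180 g, blue screen on its -x face. Point: its centre, half-way up; z up. Starts in the green nest, thin way along the row, about 34 mm from its neighbours. Nest walls cover its lowest 22 mm: grip the upper half from above, across the 50 mm width (nothing beside it).
- panel_blue_center (a point): Loose white touch panel with blue top, upright, 30 thick (x) x 50 wide (y) x 75 high (z) mm, about 180 g, blue screen on its -x face. Point: its centre, half-way up; z up. Starts in the blue nest, thin way along the row, about 34 mm from its neighbours. Nest walls cover its lowest 22 mm: grip the upper half from above, across the 50 mm width (nothing beside it).
- panel_orange_center (a point): Loose white touch panel with orange top, upright, 30 thick (x) x 50 wide (y) x 75 high (z) mm, about 180 g, blue screen on its -x face. Point: its centre, half-way up; z up. Starts in the orange nest, thin way along the row, about 34 mm from its neighbours. Nest walls cover its lowest 22 mm: grip the upper half from above, across the 50 mm width (nothing beside it).
- nest_red: Fixed black nest with red side walls, one of four, 64 mm apart, in the row of the programming rack; the red panel starts in it. Origin: centre of its underside, 6 mm over the table. Inside 56 (x) x 80 (y) mm, floor 4 mm and wall tops 26 mm over the origin. x runs along the row, away from the yellow end of this rack (end blocks 32 mm high, the other one grey).
- nest_green: Fixed black nest with green side walls, one of four, 64 mm apart, in the row of the programming rack; the green panel starts in it. Origin: centre of its underside, 6 mm over the table. Inside 56 (x) x 80 (y) mm, floor 4 mm and wall tops 26 mm over the origin. x runs along the row, away from the yellow end of this rack (end blocks 32 mm high, the other one grey).
- nest_blue: Fixed black nest with blue side walls, one of four, 64 mm apart, in the row of the programming rack; the blue panel starts in it. Origin: centre of its underside, 6 mm over the table. Inside 56 (x) x 80 (y) mm, floor 4 mm and wall tops 26 mm over the origin. x runs along the row, away from the yellow end of this rack (end blocks 32 mm high, the other one grey).
- nest_orange: Fixed black nest with orange side walls, one of four, 64 mm apart, in the row of the programming rack; the orange panel starts in it. Origin: centre of its underside, 6 mm over the table. Inside 56 (x) x 80 (y) mm, floor 4 mm and wall tops 26 mm over the origin. x runs along the row, away from the yellow end of this rack (end blocks 32 mm high, the other one grey).
- test_rack: Fixed aluminium test rack, 264 (x) x 94 (y) mm, empty at the start. Origin: centre of its underside, on the table. Four open-topped slots in a row along x, centres at x = -96, -32, 32, 96 mm, y = 0, 56 (x) x 78 (y) mm inside, floor 10 mm and wall tops 32 mm over the table. A panel standing in a slot has its centre 47.5 mm over the table.
- test_yellow_end: Fixed yellow end block of the test rack, 24 x 94 x 32 mm (x, y, z), at x = -144 or +144 mm in the rack's frame (a grey block is at the other end). Origin: centre of its underside. Slot centres lie 48, 112, 176 and 240 mm from it.

How it is judged (in metres and radians):
At the end, for the whole second after the job is handed in: All four panels at rest and released in the test rack, in the reverse of the nests' order counted from the yellow ends: each within 19 mm of its slot centre along the row and 20 mm across, on the slot floor (centre 40-54 mm up), upright within 0.15 rad, thin way along the row within 0.35 rad (y of panel_red_center in the frame of test_rack between -0.02 and 0.02 m and x of panel_red_center in the frame of test_rack between -0.125 and 0.125 m and z of panel_red_center in the frame of test_rack between 0.04 and 0.054 m and angle between each of panel_red_center, panel_green_center, panel_blue_center, panel_orange_center's own z axis and vertical below 0.15 rad and angle between the x axis of each of panel_red_center, panel_green_center, panel_blue_center, panel_orange_center and the x axis of test_rack, either way round below 0.35 rad and linear speed of each of panel_red, panel_green, panel_blue, panel_orange below 0.03 m/s and angular speed of each of panel_red, panel_green, panel_blue, panel_orange below 0.3 rad/s and ((x of each of nest_green, nest_blue, nest_orange in the frame of nest_red above 0 m and horizontal distance between panel_red_center and test_yellow_end between 0.221 and 0.259 m) or (x of nest_green in the frame of nest_red below 0 m and x of each of nest_blue, nest_orange in the frame of nest_red above 0 m and horizontal distance between panel_red_center and test_yellow_end between 0.157 and 0.195 m) or (x of each of nest_green, nest_orange in the frame of nest_red above 0 m and x of nest_blue in the frame of nest_red below 0 m and horizontal distance between panel_red_center and test_yellow_end between 0.157 and 0.195 m) or (x of each of nest_green, nest_blue in the frame of nest_red below 0 m and x of nest_orange in the frame of nest_red above 0 m and horizontal distance between panel_red_center and test_yellow_end between 0.093 and 0.131 m) or (x of each of nest_green, nest_blue in the frame of nest_red above 0 m and x of nest_orange in the frame of nest_red below 0 m and horizontal distance between panel_red_center and test_yellow_end between 0.157 and 0.195 m) or (x of each of nest_green, nest_orange in the frame of nest_red below 0 m and x of nest_blue in the frame of nest_red above 0 m and horizontal distance between panel_red_center and test_yellow_end between 0.093 and 0.131 m) or (x of nest_green in the frame of nest_red above 0 m and x of each of nest_blue, nest_orange in the frame of nest_red below 0 m and horizontal distance between panel_red_center and test_yellow_end between 0.093 and 0.131 m) or (x of each of nest_green, nest_blue, nest_orange in the frame of nest_red below 0 m and horizontal distance between panel_red_center and test_yellow_end between 0.029 and 0.067 m)) and y of panel_green_center in the frame of test_rack between -0.02 and 0.02 m and x of panel_green_center in the frame of test_rack between -0.125 and 0.125 m and z of panel_green_center in the frame of test_rack between 0.04 and 0.054 m and ((x of each of nest_red, nest_blue, nest_orange in the frame of nest_green above 0 m and horizontal distance between panel_green_center and test_yellow_end between 0.221 and 0.259 m) or (x of nest_red in the frame of nest_green below 0 m and x of each of nest_blue, nest_orange in the frame of nest_green above 0 m and horizontal distance between panel_green_center and test_yellow_end between 0.157 and 0.195 m) or (x of each of nest_red, nest_orange in the frame of nest_green above 0 m and x of nest_blue in the frame of nest_green below 0 m and horizontal distance between panel_green_center and test_yellow_end between 0.157 and 0.195 m) or (x of each of nest_red, nest_blue in the frame of nest_green below 0 m and x of nest_orange in the frame of nest_green above 0 m and horizontal distance between panel_green_center and test_yellow_end between 0.093 and 0.131 m) or (x of each of nest_red, nest_blue in the frame of nest_green above 0 m and x of nest_orange in the frame of nest_green below 0 m and horizontal distance between panel_green_center and test_yellow_end between 0.157 and 0.195 m) or (x of each of nest_red, nest_orange in the frame of nest_green below 0 m and x of nest_blue in the frame of nest_green above 0 m and horizontal distance between panel_green_center and test_yellow_end between 0.093 and 0.131 m) or (x of nest_red in the frame of nest_green above 0 m and x of each of nest_blue, nest_orange in the frame of nest_green below 0 m and horizontal distance between panel_green_center and test_yellow_end between 0.093 and 0.131 m) or (x of each of nest_red, nest_blue, nest_orange in the frame of nest_green below 0 m and horizontal distance between panel_green_center and test_yellow_end between 0.029 and 0.067 m)) and y of panel_blue_center in the frame of test_rack between -0.02 and 0.02 m and x of panel_blue_center in the frame of test_rack between -0.125 and 0.125 m and z of panel_blue_center in the frame of test_rack between 0.04 and 0.054 m and ((x of each of nest_red, nest_green, nest_orange in the frame of nest_blue above 0 m and horizontal distance between panel_blue_center and test_yellow_end between 0.221 and 0.259 m) or (x of nest_red in the frame of nest_blue below 0 m and x of each of nest_green, nest_orange in the frame of nest_blue above 0 m and horizontal distance between panel_blue_center and test_yellow_end between 0.157 and 0.195 m) or (x of each of nest_red, nest_orange in the frame of nest_blue above 0 m and x of nest_green in the frame of nest_blue below 0 m and horizontal distance between panel_blue_center and test_yellow_end between 0.157 and 0.195 m) or (x of each of nest_red, nest_green in the frame of nest_blue below 0 m and x of nest_orange in the frame of nest_blue above 0 m and horizontal distance between panel_blue_center and test_yellow_end between 0.093 and 0.131 m) or (x of each of nest_red, nest_green in the frame of nest_blue above 0 m and x of nest_orange in the frame of nest_blue below 0 m and horizontal distance between panel_blue_center and test_yellow_end between 0.157 and 0.195 m) or (x of each of nest_red, nest_orange in the frame of nest_blue below 0 m and x of nest_green in the frame of nest_blue above 0 m and horizontal distance between panel_blue_center and test_yellow_end between 0.093 and 0.131 m) or (x of nest_red in the frame of nest_blue above 0 m and x of each of nest_green, nest_orange in the frame of nest_blue below 0 m and horizontal distance between panel_blue_center and test_yellow_end between 0.093 and 0.131 m) or (x of each of nest_red, nest_green, nest_orange in the frame of nest_blue below 0 m and horizontal distance between panel_blue_center and test_yellow_end between 0.029 and 0.067 m)) and y of panel_orange_center in the frame of test_rack between -0.02 and 0.02 m and x of panel_orange_center in the frame of test_rack between -0.125 and 0.125 m and z of panel_orange_center in the frame of test_rack between 0.04 and 0.054 m and ((x of each of nest_red, nest_green, nest_blue in the frame of nest_orange above 0 m and horizontal distance between panel_orange_center and test_yellow_end between 0.221 and 0.259 m) or (x of nest_red in the frame of nest_orange below 0 m and x of each of nest_green, nest_blue in the frame of nest_orange above 0 m and horizontal distance between panel_orange_center and test_yellow_end between 0.157 and 0.195 m) or (x of each of nest_red, nest_blue in the frame of nest_orange above 0 m and x of nest_green in the frame of nest_orange below 0 m and horizontal distance between panel_orange_center and test_yellow_end between 0.157 and 0.195 m) or (x of each of nest_red, nest_green in the frame of nest_orange below 0 m and x of nest_blue in the frame of nest_orange above 0 m and horizontal distance between panel_orange_center and test_yellow_end between 0.093 and 0.131 m) or (x of each of nest_red, nest_green in the frame of nest_orange above 0 m and x of nest_blue in the frame of nest_orange below 0 m and horizontal distance between panel_orange_center and test_yellow_end between 0.157 and 0.195 m) or (x of each of nest_red, nest_blue in the frame of nest_orange below 0 m and x of nest_green in the frame of nest_orange above 0 m and horizontal distance between panel_orange_center and test_yellow_end between 0.093 and 0.131 m) or (x of nest_red in the frame of nest_orange above 0 m and x of each of nest_green, nest_blue in the frame of nest_orange below 0 m and horizontal distance between panel_orange_center and test_yellow_end between 0.093 and 0.131 m) or (x of each of nest_red, nest_green, nest_blue in the frame of nest_orange below 0 m and horizontal distance between panel_orange_center and test_yellow_end between 0.029 and 0.067 m))); the robot touches nothing.
It fails at once if the red panel is dropped (falls freely onto its place instead of being set down) (height (world z) of panel_red_center below 0.08 m and linear speed of panel_red above 0.6 m/s and contact force between the fingers and panel_red below 0.3 N).
It fails at once if the green panel is dropped (falls freely onto its place instead of being set down) (height (world z) of panel_green_center below 0.08 m and linear speed of panel_green above 0.6 m/s and contact force between the fingers and panel_green below 0.3 N).
It fails at once if the blue panel is dropped (falls freely onto its place instead of being set down) (height (world z) of panel_blue_center below 0.08 m and linear speed of panel_blue above 0.6 m/s and contact force between the fingers and panel_blue below 0.3 N).
It fails at once if the orange panel is dropped (falls freely onto its place instead of being set down) (height (world z) of panel_orange_center below 0.08 m and linear speed of panel_orange above 0.6 m/s and contact force between the fingers and panel_orange below 0.3 N).
It also fails if it takes over 128 s, if anything falls off the work surface, if the arm or the gripper's body presses on something with over 40 N, if the wrist force passes 120 N, or if a joint passes its speed limit or range.

## Working session

There is one attempt and no reset: what is moved stays moved. The work goes in short steps, Python scripts to look and compute and a tool call to move; the robot and the scene stay as the last step left them, time stands still between calls to the robot, and variables do not carry over. Pictures are saved under pics/ and viewed, about 12 in all and at most 16, crops included, and the job is handed in when it is done.

Besides the shell and the picture viewer there is one more tool, called as name(argument=value, ...) on one line, values as JSON. play_rows: Moves the arm, as the interface text tells. Its arguments: {"type":"object","properties":{"plan":{"type":"array"},"grip_force":{"type":"number"}},"required":["plan"]}

```bash
mkdir -p pics; ls; python3 - <<'E'
from rig import sense,optics,ctrl
import cv2
print(sense())
for n in("scene","top"):
    c=optics.capture(n);cv2.imwrite(f"pics/{n}0.png",c["img"]);print({k:v for k,v in c.items() if k!="img"})
E
```

```text
pics
{'time_s': 0.0, 'joints': array([-1.39642896e+00,  3.13453769e-01,  1.49844631e+00, -2.55401305e-05,
        1.33098314e+00, -2.23390517e-01]), 'dq': array([ 1.38224219e-05,  3.26290389e-04, -9.61455279e-04,  8.81987440e-04,
       -2.40855073e-04,  2.46190071e-03]), 'tau': array([-2.18907328e-03, -4.12259746e+01, -2.59742814e+01, -3.09206825e-04,
        4.09488319e-03,  7.34964004e-06]), 'eef_pos': array([ 203.30149013, -483.75937185,  230.72967041]), 'ee_rot': array([-6.45392835e-04,  9.80287877e-01,  1.97573436e-01,  3.41638031e-06]), 'force': array([ 0.65147734, -0.07318015,  0.19882516]), 'wrist_torque': array([-0.01580115,  0.00442506, -0.02886924]), 'grip_width': 1.00177958611746}
{'fx': 505.9811211721763, 'fy': 505.9811211721763, 'cx': 315.37209181373686, 'cy': 197.73529811031875, 'world_to_cam': array([[-8.48446633e-01,  5.29108265e-01, -1.35186967e-02,
         4.83416317e+02],
       [-4.01165954e-01, -6.26204999e-01,  6.68530610e-01,
         1.63781625e+02],
       [ 3.45259596e-01,  5.72635786e-01,  7.43561745e-01,
        -1.22738228e+03],
       [ 0.00000000e+00,  0.00000000e+00,  0.00000000e+00,
         1.00000000e+00]])}
{'fx': 380.15811840683256, 'fy': 380.15811840683256, 'cx': 322.9375975533915, 'cy': 201.16075927722292, 'world_to_cam': array([[ 1.73859430e-03, -9.99685022e-01,  2.50366619e-02,
        -3.87884890e+01],
       [ 9.88330948e-01,  5.53116353e-03,  1.52221362e-01,
        -5.60812688e+02],
       [-1.52311898e-01,  2.44798566e-02,  9.88029262e-01,
        -7.15330235e+02],
       [ 0.00000000e+00,  0.00000000e+00,  0.00000000e+00,
         1.00000000e+00]])}
```

View pics/scene0.png

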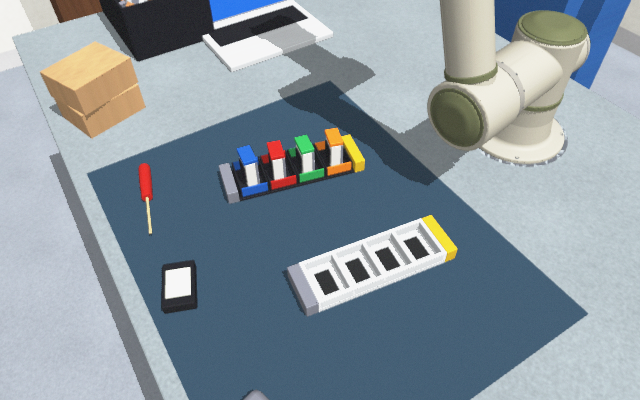

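View pics/top0.png

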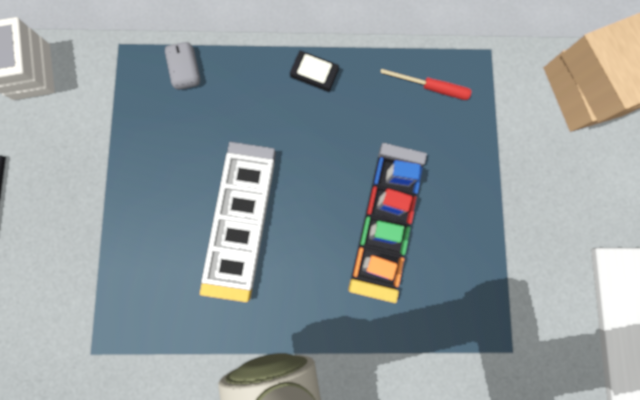

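Pictures 1–2. Both racks have their yellow end nearest the robot, at (375,290) and (225,293) in the top view. From yellow the order is orange, green, red, blue. Next I'll measure the end blocks and the panel tops.

```bash
cat > h.py <<'E'
import numpy as np,cv2
from rig import sense,optics,ctrl
def ray(c,u,v,z):
    M=np.array(c["world_to_cam"]);R,t=M[:3,:3],M[:3,3]
    d=R.T@np.array([(u-c["cx"])/c["fx"],-(v-c["cy"])/c["fy"],-1]);o=-R.T@t
    return (o+d*(z-o[2])/d[2])[:2]
H={"red":(0,6),"orange":(9,19),"yellow":(20,30),"green":(50,75),"blue":(100,116)}
def blobs(c,n,box,smin=150,vmin=120,k=0,amin=30):
    h=cv2.cvtColor(c["img"],cv2.COLOR_BGR2HSV);lo,hi=H[n]
    m=cv2.inRange(h,(lo,smin,vmin),(hi,255,255))
    if n=="red": m|=cv2.inRange(h,(174,smin,vmin),(180,255,255))
    x0,y0,x1,y1=box;b=np.zeros_like(m);b[y0:y1,x0:x1]=m[y0:y1,x0:x1]
    if k:b=cv2.morphologyEx(b,cv2.MORPH_OPEN,np.ones((k,k),np.uint8))
    cs=cv2.findContours(b,cv2.RETR_EXTERNAL,cv2.CHAIN_APPROX_NONE)[0]
    return [(cv2.minAreaRect(q),cv2.contourArea(q)) for q in cs if cv2.contourArea(q)>amin]
E
python3 - <<'E'
from h import *
np.set_printoptions(precision=1,suppress=True)
T=optics.capture("top");S=optics.capture("scene")
for n in H:
  for c,box,l in((T,(195,135,435,310),"T"),(S,(210,120,470,320),"S")):
    for (r,a) in blobs(c,n,box,k=5 if (l=="T" and n!="yellow") else 0):
      print(n,l,"px",np.round(r[0],1),np.round(r[1],1),round(r[2],1),a,"z32",ray(c,*r[0],32),"z85",ray(c,*r[0],85))
big=cv2.resize(T["img"][135:310,195:435],None,fx=3.3,fy=3.3,interpolation=cv2.INTER_CUBIC);cv2.imwrite("pics/crop1.png",big)
E
```

```text
red T px [399.6 199.9] [30.7 16.4] 18.4 425.5 z32 [ 566.3 -193.2] z85 [ 557.9 -181. ]
red S px [283.3 181.7] [ 8.7 26. ] 76.0 182.0 z32 [ 571.7 -125.2] z85 [594.1 -79.2]
red S px [265.  158.5] [7.3 6. ] 71.6 31.0 z32 [ 570.8 -209.5] z85 [ 593.2 -157.7]
red S px [275.9 149.3] [18.4 15.3] 76.0 229.0 z32 [ 535.6 -222.8] z85 [ 560.4 -170.1]
orange T px [396.5 270. ] [12.  7.] 90.0 68.0 z32 [ 425.6 -183. ] z85 [ 426.9 -171.5]
orange S px [339. 168.] [ 8.7 26.2] 76.0 183.5 z32 [449.  -95.5] z85 [479.7 -51.5]
orange S px [319.5 145. ] [8. 9.] 90.0 54.0 z32 [ 445.  -181.4] z85 [ 476.  -131.6]
orange S px [333.7 136.8] [20.  13.7] 69.4 213.5 z32 [ 402.2 -187.4] z85 [ 436.1 -137.2]
yellow S px [440.8 236. ] [49.5 16.3] 61.8 460.5 z32 [387.3 165.3] z85 [422.2 191.5]
yellow S px [353.8 151.8] [38.9 13.4] 67.9 374.0 z32 [ 392.2 -120.6] z85 [426.8 -74.9]
green S px [311.6 174.7] [ 8.  25.5] 76.0 153.0 z32 [ 510.2 -110.3] z85 [536.7 -65.3]
green S px [303.9 143.8] [20.1 13.4] 63.4 218.0 z32 [ 472.8 -204.2] z85 [ 501.9 -152.8]
blue T px [398.5 180.5] [5. 9.] 90.0 36.0 z32 [ 606.5 -192.2] z85 [ 595.3 -180.1]
blue T px [407.5 169.7] [27.5 14.5] 9.5 341.5 z32 [ 629.3 -211.4] z85 [ 616.5 -198. ]
blue S px [254.7 188.8] [ 8.8 27.1] 76.6 191.0 z32 [ 632.7 -139.8] z85 [650.9 -92.8]
blue S px [247.  154.5] [20.6 15.7] 63.4 246.5 z32 [ 598.7 -242.9] z85 [ 619.2 -188.8]
```

View pics/crop1.png

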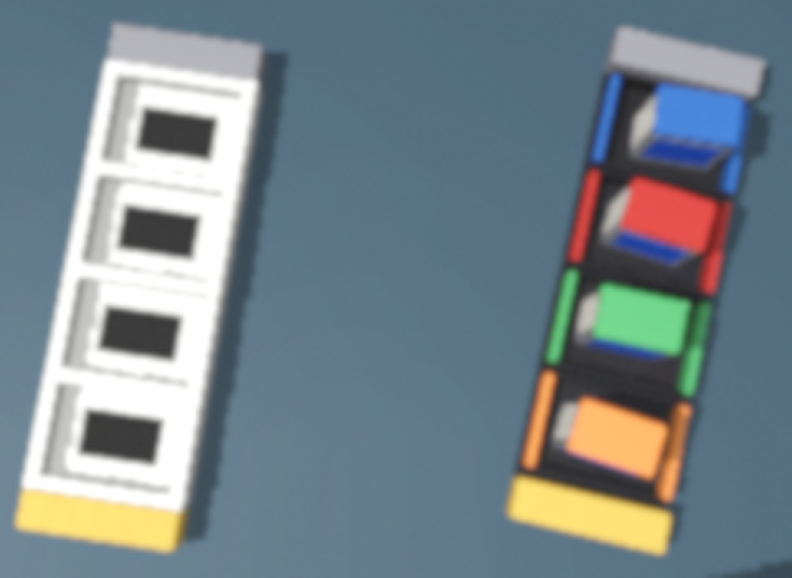

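Picture 3 shows the panels yawed slightly by different amounts. I can read the corners of the tops and racks straight from the crop (scale 3.3, offset 195,135).

```bash
python3 - <<'E'
from h import *
np.set_printoptions(precision=1,suppress=True)
T=optics.capture("top");S=optics.capture("scene")
P={"blue":[(660,84),(748,97),(740,145),(653,135)],"red":[(633,178),(719,203),(706,254),(621,228)],"green":[(600,283),(692,297),(684,356),(593,342)],"orange":[(580,398),(668,424),(656,480),(567,448)],
"test":[(112,24),(262,45),(177,552),(16,527)],"prog":[(617,26),(766,63),(667,555),(507,515)]}
for n,p in P.items():
    z=32 if n in("test","prog") else 85
    q=np.array([ray(T,x/3.3+195,y/3.3+135,z) for x,y in p])
    e=(q[1]-q[0]+q[2]-q[3])/2;s=(q[0]-q[3]+q[1]-q[2])/2
    print(n,q.mean(0),"w",np.linalg.norm(e),"l",np.linalg.norm(s),"wide-ang",np.degrees(np.arctan2(e[1],e[0])),"long-ang",np.degrees(np.arctan2(s[1],s[0])))
# scene tops: largest blob top
for n,b in {"blue":(247,154.5),"red":(275.9,149.3),"green":(303.9,143.8),"orange":(333.7,136.8)}.items(): print(n)
M=T["world_to_cam"];print(-M[:3,:3].T@M[:3,3])
E
```

```text
blue [ 616.2 -197.5] w 51.41302973327467 l 30.03869374872169 wide-ang -97.22851139318858 long-ang -10.234501656180953
red [ 556.9 -177.9] w 51.06272191002328 l 30.484204445074152 wide-ang -106.54958070040408 long-ang -15.320749317744648
green [ 497.3 -160.6] w 52.48066317197655 l 33.82502908856276 wide-ang -98.48678709161068 long-ang -8.688696656995454
orange [ 431.4 -145.2] w 51.77547739646683 l 30.157937569591518 wide-ang -107.86764917950933 long-ang -14.719743977149502
test [524.5 132.1] w 95.11434918766915 l 310.3717960978156 wide-ang -98.17768631336772 long-ang -8.082335539902253
prog [ 524.  -170.9] w 97.11402166431932 l 309.7712654647812 wide-ang -103.83038225252741 long-ang -13.381984433449162
blue
red
green
orange
[445.4 -18.2 793.1]
```

Sizes fit. The test rack is centred at about (524.5, 132) with its row at -8.1°. Target slots:

| Panel | Target (x, y) |
|---|---|
| Orange | (619.5, 118.5) |
| Green | (556, 127.5) |
| Red | (493, 136.5) |
| Blue | (429.5, 145.5) |

First I'll go above orange.

play_rows(plan=[[22,34,-7,0,0,-0.07,1],[22,34,-7,0,0,-0.07,1],[22,34,-7,0,0,-0.07,1],[22,34,-7,0,0,-0.07,1],[22,34,-7,0,0,-0.07,1]], grip_force=50)

```text
time_s: 0.72
eef_pos: [311.7, -314.0, 195.1]
ee_rot: [0.002, 1.0, 0.012, -0.0]
force: [1.2, -1.5, -0.3]
grip_width: 0.998
```

play_rows(plan=[[22,34,-7,0,0,-0.07,1],[22,34,-7,0,0,-0.07,1],[22,34,-7,0,0,-0.07,1],[22,34,-7,0,0,-0.07,1],[0,0,0,0,0,0,1]])

```text
time_s: 1.13
eef_pos: [401.2, -169.5, 166.3]
ee_rot: [0.001, 0.991, -0.135, -0.0]
force: [0.7, -1.5, -0.3]
grip_width: 1.002
```

play_rows(plan=[[30,24.5,-20,0,0,-0.03,1],[0,0,0,0,0,0,1]])

```text
time_s: 1.3
eef_pos: [428.5, -146.6, 148.8]
ee_rot: [0.001, 0.989, -0.15, 0.0]
force: [0.2, -0.1, -1.2]
grip_width: 0.999
```

```bash
cat > look.py <<'E'
import sys
from h import *
n=sys.argv[1];a=[]
for v,(x0,y0,x1,y1) in (("scene",(200,100,470,320)),("top",(190,100,460,320))):
    a.append(cv2.resize(optics.capture(v)["img"][y0:y1,x0:x1],(400,326) if 0 else (400,326),interpolation=cv2.INTER_CUBIC))
cv2.imwrite(f"pics/{n}.png",np.hstack(a))
s=sense();q=s["ee_rot"]
print(s["time_s"],s["eef_pos"].round(1),"yaw deg",round(np.degrees(2*np.arctan2(q[2],q[1])),1),s["grip_width"],s["force"].round(1))
E
python3 look.py a1
```

```text
1.4 [ 427.3 -149.7  150.9] yaw deg -17.2 1.0003360118058366 [ 0.2 -0.3  0.1]
```

View pics/a1.png

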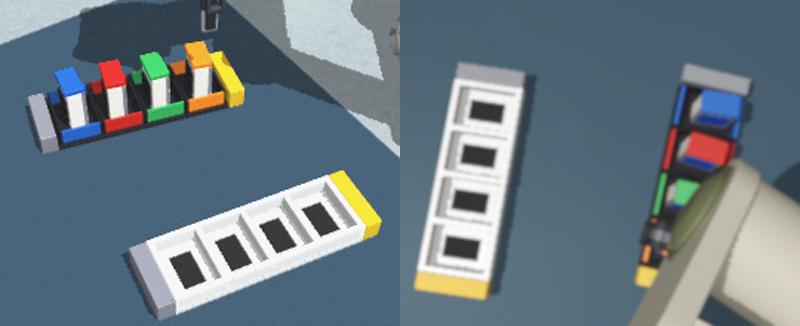

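Picture 4 shows the open fingers over the orange panel at scene-crop (208,20). I'll cross-check the rack and the panel tops from the scene view before descending.

```bash
python3 - <<'E'
from h import *
np.set_printoptions(precision=1,suppress=True)
S=optics.capture("scene")
f=lambda x0,y0,x1,y1:cv2.resize(S["img"][y0:y1,x0:x1],None,fx=4,fy=4,interpolation=cv2.INTER_CUBIC)
a=f(280,205,470,320);b=f(210,115,400,205)
cv2.imwrite("pics/sc.png",np.vstack([a[:, :],b]));print(a.shape,b.shape,sense()["eef_pos"])
E
```

```text
(460, 760, 3) (360, 760, 3) [ 427.1 -150.5  151.3]
```

View pics/sc.png

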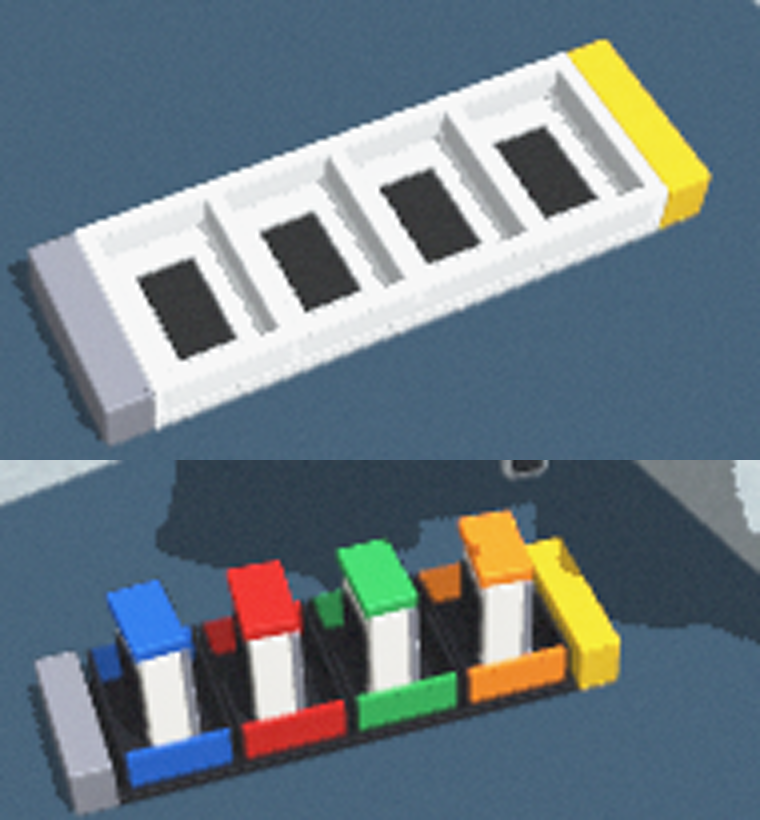

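Picture 5 shows clear corners. The test rack outer corners in the crop are (27,250), (108,407), (710,178) and (608,40).

```bash
python3 - <<'E'
from h import *
np.set_printoptions(precision=1,suppress=True)
S=optics.capture("scene")
P={"test":[(27,250),(108,407),(710,178),(608,40)],"blue":[(108,592),(158,580),(192,640),(138,656)],"green":[(337,550),(384,541),(416,600),(364,614)],"orange":[(459,520),(508,512),(534,572),(480,582)]}
for n,p in P.items():
    z,ox,oy=(32,280,205) if n=="test" else (85,210,115)
    q=np.array([ray(S,x/4+ox,(y if n=="test" else y-460)/4+oy,z) for x,y in p])
    print(n,q.mean(0),[np.linalg.norm(q[i]-q[i-1]) for i in range(4)],q.tolist() if n=="test" else "")
E
```

```text
test [527.2 137.3] [np.float64(310.9575310664247), np.float64(90.17226179509743), np.float64(306.4940884617966), np.float64(92.0512688198932)] [[674.2729695508979, 68.82365756684158], [685.0940935611886, 158.3442701228194], [382.4032544131477, 206.47827221990644], [366.8760308208291, 115.74602095903236]]
blue [ 618.3 -189.6] [np.float64(52.924513629651265), np.float64(27.285637246105548), np.float64(51.184186928462), np.float64(29.242168861591146)] 
green [ 502.4 -152.6] [np.float64(52.96887173970633), np.float64(26.226582150997114), np.float64(50.347161247242475), np.float64(29.08308228266933)] 
orange [ 435.6 -137.9] [np.float64(51.533518259977065), np.float64(27.707278531856325), np.float64(50.81740065813496), np.float64(29.859679213374275)]
```

The two views differ by about 5–8 mm, so I'll use the mean, which is well inside the tolerances. Orange is at about (433.5,-141.5). Test slots become (621,121.5), (558,130.5), (494.5,139.5) and (431,148.5).

play_rows(plan=[[6.5,9,-5,0,0,0,1],[0,0,-25,0,0,0,1],[0,0,-20,0,0,0,1],[0,0,0,0,0,0,1],[0,0,0,0,0,0,1]])

```text
time_s: 1.92
eef_pos: [434.0, -144.2, 102.0]
ee_rot: [0.004, 0.988, -0.154, 0.004]
force: [0.2, -0.4, 0.4]
grip_width: 0.999
```

play_rows(plan=[[0,2.5,-20,0,0,0,1],[0,0,-18,0,0,0,1],[0,0,-14,0,0,0,1],[0,0,0,0,0,0,1]])

```text
time_s: 2.25
eef_pos: [436.1, -143.7, 53.0]
ee_rot: [0.006, 0.988, -0.155, 0.008]
force: [-0.3, 0.2, 0.6]
grip_width: 0.998
```

play_rows(plan=[[0,0,0,0,0,0,-1],[0,0,0,0,0,0,-1],[0,0,0,0,0,0,-1],[0,0,0,0,0,0,-1],[0,0,0,0,0,0,-1]])

```text
time_s: 2.67
eef_pos: [438.2, -145.4, 57.9]
ee_rot: [0.007, 0.988, -0.156, 0.011]
force: [-0.5, -0.0, -1.0]
grip_width: 0.577
```

play_rows(plan=[[0,0,0,0,0,0,-1],[0,0,0,0,0,0,-1],[0,0,0,0,0,0,-1],[0,0,0,0,0,0,-1],[0,0,0,0,0,0,-1]])

```text
time_s: 3.08
eef_pos: [438.2, -145.4, 58.4]
ee_rot: [0.007, 0.988, -0.156, 0.011]
force: [0.3, 0.3, -1.8]
grip_width: 0.576
```

Gripped at 49 mm wide, with the TCP at z≈58. Lifting now.

play_rows(plan=[[0,0,8,0,0,0,-1],[0,0,20,0,0,0,-1],[0,0,30,0,0,0,-1],[0,0,30,0.017,0.02,0,-1],[0,0,20,0,0,0,-1]])

```text
time_s: 3.5
eef_pos: [434.9, -143.2, 168.3]
ee_rot: [-0.002, 0.988, -0.156, -0.005]
force: [0.3, -0.5, -1.2]
grip_width: 0.578
```

```bash
cat > g.py <<'E'
import sys
from h import *
from scipy.spatial.transform import Rotation as R
np.set_printoptions(precision=3,suppress=True)
a=list(map(float,sys.argv[1:])) # x y z yaw
s=sense();q=s["ee_rot"];r=R.from_quat([q[1],q[2],q[3],q[0]])
m=r.as_matrix();y=np.degrees(np.arctan2(m[1,0],m[0,0]))
t=R.from_euler("z",a[3],degrees=True)*R.from_euler("x",180,degrees=True)
print("t %.2f"%s["time_s"],"pos",s["eef_pos"],"yaw %.1f"%y,"go",np.array(a[:3])-s["eef_pos"],"turn",(t*r.inv()).as_rotvec(),"w %.3f"%s["grip_width"],"F",s["force"],"j6 %.2f"%s["joints"][5])
E
python3 g.py 621 121.5 160 -8.1; python3 look.py a2
```

```text
t 3.50 pos [ 434.879 -143.245  168.339] yaw -17.9 go [186.121 264.745  -8.339] turn [-0.005 -0.01   0.171] w 0.578 F [ 0.314 -0.498 -1.188] j6 1.31
3.6 [ 435.8 -143.7  168.9] yaw deg -17.9 0.5764085690263615 [ 0.4 -0.2 -2.3]
```

View pics/a2.png

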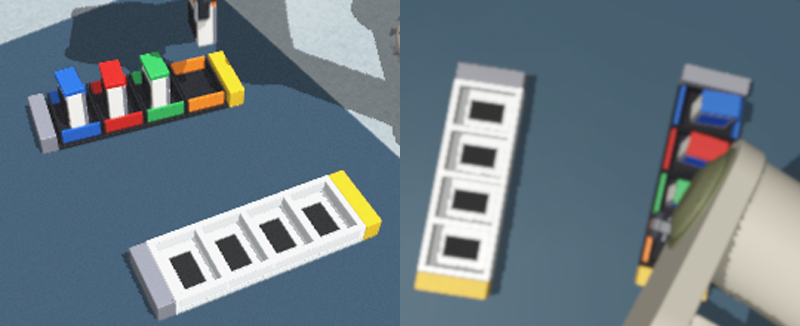

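Picture 6: orange is held upright and the other panels are undisturbed. Carrying it over.

play_rows(plan=[[17,24,0,0,0,0.016,-1],[17,24,0,0,0,0.016,-1],[17,24,0,0,0,0.016,-1],[17,24,0,0,0,0.016,-1],[17,24,0,0,0,0.016,-1]])

```text
time_s: 4.02
eef_pos: [520.1, -22.3, 166.6]
ee_rot: [-0.001, 0.993, -0.119, -0.004]
force: [-0.1, -0.8, -1.7]
grip_width: 0.574
```

play_rows(plan=[[17,24,0,0,0,0.016,-1],[17,24,0,0,0,0.016,-1],[17,24,0,0,0,0.016,-1],[17,24,0,0,0,0.016,-1],[17,24,0,0,0,0.016,-1]])

```text
time_s: 4.43
eef_pos: [605.7, 105.3, 160.5]
ee_rot: [-0.0, 0.997, -0.077, -0.009]
force: [0.8, -1.6, -1.5]
grip_width: 0.576
```

play_rows(plan=[[12,18,0,0,0,0.01,-1],[0,0,0,0,0,0,-1],[0,0,0,0,0,0,-1]])

```text
time_s: 4.68
eef_pos: [618.3, 129.3, 155.5]
ee_rot: [-0.0, 0.998, -0.069, -0.012]
force: [-1.6, -0.4, -1.7]
grip_width: 0.578
```

```bash
python3 g.py 621 121.5 90 -8.1
```

```text
t 4.68 pos [618.297 129.281 155.486] yaw -7.9 go [  2.703  -7.781 -65.486] turn [-0.002 -0.024 -0.004] w 0.578 F [-1.63  -0.419 -1.735] j6 1.73
```

play_rows(plan=[[1.5,-4,-10,0,-0.012,0,-1],[1.5,-4,-15,0,-0.012,0,-1],[0,0,-20,0,0,0,-1],[0,0,-10,0,0,0,-1],[0,0,0,0,0,0,-1]])

```text
time_s: 5.1
eef_pos: [618.6, 118.5, 95.7]
ee_rot: [-0.001, 0.998, -0.07, -0.002]
force: [0.2, 0.6, -1.7]
grip_width: 0.571
```

```bash
python3 g.py 621 121.5 60 -8.1; python3 look.py a3
```

```text
t 5.10 pos [618.581 118.451  95.664] yaw -8.0 go [  2.419   3.049 -35.664] turn [-0.002 -0.003 -0.002] w 0.571 F [ 0.205  0.58  -1.732] j6 1.71
5.2 [619.6 118.7  97.8] yaw deg -8.0 0.5758439753208731 [ 0.4  0.4 -1.4]
```

View pics/a3.png

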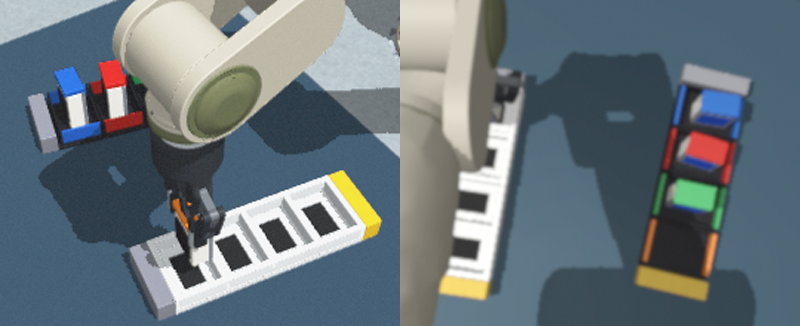

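Picture 7: orange is over the far slot, with its foot at scene-crop (195,262) on the dark patch. Lowering slowly.

play_rows(plan=[[1,2,-10,0,0,0,-1],[0,0,-10,0,0,0,-1],[0,0,-8,0,0,0,-1],[0,0,-5,0,0,0,-1],[0,0,-3,0,0,0,-1]])

```text
time_s: 5.62
eef_pos: [622.3, 120.8, 62.1]
ee_rot: [-0.001, 0.998, -0.07, 0.003]
force: [-0.8, -0.2, -1.8]
grip_width: 0.576
```

play_rows(plan=[[0,0,-2,0,0,0,-1],[0,0,-2,0,0,0,-1]])

```text
time_s: 5.78
eef_pos: [622.1, 120.9, 57.1]
ee_rot: [-0.001, 0.998, -0.07, 0.003]
force: [0.2, 0.4, -1.0]
grip_width: 0.574
```

play_rows(plan=[[0,0,-1.5,0,0,0,-1],[0,0,-1.5,0,0,0,-1]])

```text
time_s: 5.95
eef_pos: [622.5, 120.8, 56.4]
ee_rot: [-0.001, 0.998, -0.069, 0.003]
force: [-7.6, -0.1, 15.3]
grip_width: 0.573
```

Contact (15 N upward), so I'll release and rise.

play_rows(plan=[[0,0,1,0,0,0,0.4],[0,0,0,0,0,0,0.6],[0,0,0,0,0,0,1],[0,0,0,0,0,0,1],[0,0,0,0,0,0,1]])

```text
time_s: 6.37
eef_pos: [623.7, 120.9, 59.3]
ee_rot: [-0.001, 0.998, -0.069, 0.005]
force: [-0.2, 0.5, -0.9]
grip_width: 0.997
```

play_rows(plan=[[0,0,5,0,0,0,1],[0,0,20,0,0,0,1],[0,0,30,0,0,0,1],[0,0,30,0,0,0,1],[0,0,0,0,0,0,1]])

```text
time_s: 6.78
eef_pos: [622.2, 120.8, 146.9]
ee_rot: [-0.001, 0.998, -0.069, 0.003]
force: [0.6, -0.2, 1.0]
grip_width: 1.004
```

```bash
python3 g.py 500 -156.5 150 -8.7
```

```text
t 6.78 pos [622.235 120.791 146.877] yaw -8.0 go [-122.235 -277.291    3.123] turn [-0.001  0.006 -0.013] w 1.004 F [ 0.571 -0.231  1.046] j6 1.72
```

play_rows(plan=[[-13.5,-30.5,0,0,0,0,1],[-13.5,-30.5,0,0,0,0,1],[-13.5,-30.5,0,0,0,0,1],[-13.5,-30.5,0,0,0,0,1],[-13.5,-30.5,0,0,0,0,1]])

```text
time_s: 7.2
eef_pos: [553.7, -31.2, 149.4]
ee_rot: [-0.001, 0.998, -0.065, 0.007]
force: [-0.1, 1.0, 0.2]
grip_width: 1.0
```

play_rows(plan=[[-13.5,-30.5,0,0,0,0,1],[-13.5,-30.5,0,0,0,0,1],[-13.5,-30.5,0,0,0,0,1],[-12,-27,0,0,0,0,1],[0,0,0,0,0,0,1]])

```text
time_s: 7.62
eef_pos: [495.9, -159.1, 150.3]
ee_rot: [-0.0, 0.998, -0.067, 0.007]
force: [-0.2, -0.3, 0.6]
grip_width: 1.004
```

```bash
python3 g.py 500 -156.5 100 -8.7; python3 look.py a4
```

```text
t 7.62 pos [ 495.942 -159.077  150.271] yaw -7.6 go [  4.058   2.577 -50.271] turn [ 0.     0.015 -0.019] w 1.004 F [-0.195 -0.344  0.58 ] j6 1.16
7.7167 [ 497.2 -156.   150.3] yaw deg -7.5 1.0027108672843148 [0.4 0.3 0.8]
```

View pics/a4.png

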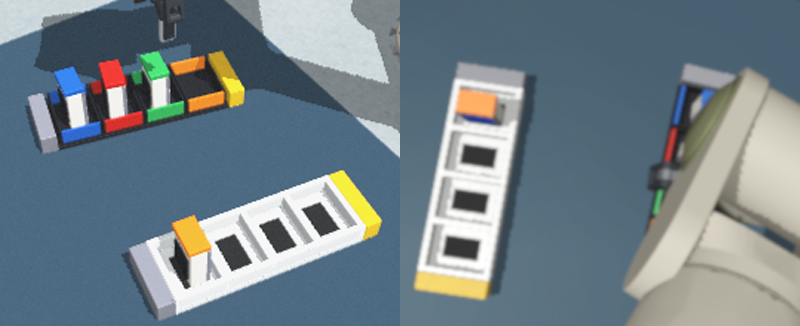

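Picture 8: orange stands upright in the far slot. Next is green.

play_rows(plan=[[2,0,-15,0,0.015,-0.019,1],[0,0,-25,0,0,0,1],[0,0,-20,0,0,0,1],[0,0,-20,0,0,0,1],[0,0,-14,0,0,0,1]])

```text
time_s: 8.13
eef_pos: [503.3, -151.9, 56.6]
ee_rot: [0.001, 0.997, -0.073, 0.004]
force: [-0.5, -0.6, 0.1]
grip_width: 0.998
```

```bash
python3 g.py 500 -156.5 54 -8.7
```

```text
t 8.13 pos [ 503.339 -151.93    56.568] yaw -8.4 go [-3.339 -4.57  -2.568] turn [ 0.003  0.008 -0.006] w 0.998 F [-0.539 -0.594  0.098] j6 1.20
```

play_rows(plan=[[-2,-4,-5,0,0,0,1],[0,0,0,0,0,0,-1],[0,0,0,0,0,0,-1],[0,0,0,0,0,0,-1],[0,0,0,0,0,0,-1]])

```text
time_s: 8.55
eef_pos: [502.3, -152.9, 50.8]
ee_rot: [0.001, 0.998, -0.07, 0.004]
force: [0.5, 0.1, -2.0]
grip_width: 0.577
```

play_rows(plan=[[0,0,0,0,0,0,-1],[0,0,0,0,0,0,-1],[0,0,0,0,0,0,-1],[0,0,0,0,0,0,-1],[0,0,0,0,0,0,-1]])

```text
time_s: 8.97
eef_pos: [502.7, -152.6, 52.2]
ee_rot: [0.001, 0.998, -0.07, 0.004]
force: [0.2, 0.6, -2.1]
grip_width: 0.581
```

play_rows(plan=[[0,0,8,0,0,0,-1],[0,0,20,0,0,0,-1],[0,0,30,0,0,0,-1],[0,0,30,0,0,0,-1],[0,0,20,0,0,0,-1]])

```text
time_s: 9.38
eef_pos: [499.4, -150.9, 161.6]
ee_rot: [-0.002, 0.997, -0.071, -0.001]
force: [0.7, 0.0, -2.2]
grip_width: 0.576
```

```bash
python3 g.py 558 130.5 160 -8.1
```

```text
t 9.38 pos [ 499.396 -150.934  161.557] yaw -8.1 go [ 58.604 281.434  -1.557] turn [-0.003 -0.001  0.   ] w 0.576 F [ 0.672  0.039 -2.211] j6 1.19
```

play_rows(plan=[[6.5,31,0,0,0,0,-1],[6.5,31,0,0,0,0,-1],[6.5,31,0,0,0,0,-1],[6.5,31,0,0,0,0,-1],[6.5,31,0,0,0,0,-1]])

```text
time_s: 9.8
eef_pos: [534.0, 3.3, 171.3]
ee_rot: [0.001, 0.997, -0.076, 0.006]
force: [0.8, -0.2, -2.6]
grip_width: 0.577
```

play_rows(plan=[[6.5,31,0,0,0,0,-1],[6.5,31,0,0,0,0,-1],[6.5,31,0,0,0,0,-1],[6,28,0,0,0,0,-1],[0,0,0,0,0,0,-1]])

```text
time_s: 10.22
eef_pos: [559.5, 135.6, 174.7]
ee_rot: [0.001, 0.997, -0.074, 0.007]
force: [1.3, 0.4, -1.8]
grip_width: 0.576
```

play_rows(plan=[[0,0,0,0,0,0,-1],[0,0,0,0,0,0,-1]])

```text
time_s: 10.38
eef_pos: [559.2, 136.7, 175.3]
ee_rot: [0.001, 0.997, -0.072, 0.007]
force: [-0.6, -0.6, -2.3]
grip_width: 0.58
```

```bash
python3 g.py 558 130.5 90 -8.1
```

```text
t 10.38 pos [559.15  136.732 175.274] yaw -8.3 go [ -1.15   -6.232 -85.274] turn [0.003 0.014 0.004] w 0.580 F [-0.603 -0.601 -2.333] j6 1.75
```

play_rows(plan=[[-1,-3,-20,0,0.014,0,-1],[0,-3,-25,0,0,0,-1],[0,0,-25,0,0,0,-1],[0,0,-10,0,0,0,-1],[0,0,0,0,0,0,-1]])

```text
time_s: 10.8
eef_pos: [558.6, 125.7, 95.7]
ee_rot: [0.001, 0.997, -0.075, 0.002]
force: [-0.2, -0.1, -1.5]
grip_width: 0.579
```

```bash
python3 g.py 558 130.5 53 -8.1
```

```text
t 10.80 pos [558.563 125.664  95.681] yaw -8.6 go [ -0.563   4.836 -42.681] turn [0.003 0.004 0.009] w 0.579 F [-0.238 -0.084 -1.469] j6 1.74
```

play_rows(plan=[[0,3,-12,0,0,0.008,-1],[0,2,-12,0,0,0,-1],[0,0,-8,0,0,0,-1],[0,0,-5,0,0,0,-1],[0,0,-3,0,0,0,-1]])

```text
time_s: 11.22
eef_pos: [560.5, 129.9, 55.9]
ee_rot: [0.001, 0.997, -0.071, 0.005]
force: [0.6, 0.0, -2.4]
grip_width: 0.582
```

play_rows(plan=[[0,0,-2,0,0,0,-1],[0,0,-1,0,0,0,-1]])

```text
time_s: 11.38
eef_pos: [560.5, 130.0, 52.5]
ee_rot: [0.001, 0.997, -0.071, 0.005]
force: [-0.5, -0.6, -1.7]
grip_width: 0.576
```

play_rows(plan=[[0,0,-1.5,0,0,0,-1],[0,0,-1,0,0,0,-1]])

```text
time_s: 11.55
eef_pos: [560.9, 130.1, 50.3]
ee_rot: [0.001, 0.997, -0.071, 0.005]
force: [0.2, -1.0, -2.5]
grip_width: 0.578
```

play_rows(plan=[[0,0,-1,0,0,0,-1],[0,0,-1,0,0,0,-1]])

```text
time_s: 11.72
eef_pos: [561.2, 130.1, 50.1]
ee_rot: [0.001, 0.997, -0.071, 0.006]
force: [-6.0, -0.8, 8.4]
grip_width: 0.582
```

Contact. I'll release, rise and go to red at about (559,-174), yaw ≈ -15.9°.

play_rows(plan=[[0,0,0.5,0,0,0,0.4],[0,0,0,0,0,0,0.6],[0,0,0,0,0,0,1],[0,0,0,0,0,0,1],[0,0,0,0,0,0,1]])

```text
time_s: 12.13
eef_pos: [562.5, 130.1, 52.4]
ee_rot: [0.001, 0.997, -0.071, 0.008]
force: [0.1, 0.2, -0.0]
grip_width: 0.997
```

play_rows(plan=[[0,0,5,0,0,0,1],[0,0,20,0,0,0,1],[0,0,30,0,0,0,1],[0,0,35,0,0,0,1],[0,0,0,0,0,0,1]])

```text
time_s: 12.55
eef_pos: [561.1, 130.0, 145.5]
ee_rot: [0.001, 0.997, -0.071, 0.006]
force: [0.1, 0.3, 1.1]
grip_width: 0.999
```

```bash
python3 g.py 559 -174 150 -15.9
```

```text
t 12.55 pos [561.099 130.033 145.519] yaw -8.2 go [  -2.099 -304.033    4.481] turn [ 0.004  0.011 -0.135] w 0.999 F [0.134 0.332 1.071] j6 1.74
```

play_rows(plan=[[0,-31,0,0,0.01,-0.0135,1],[0,-31,0,0,0,-0.0135,1],[0,-31,0,0,0,-0.0135,1],[0,-31,0,0,0,-0.0135,1],[0,-31,0,0,0,-0.0135,1]])

```text
time_s: 12.97
eef_pos: [561.6, -25.0, 150.1]
ee_rot: [0.001, 0.995, -0.101, 0.005]
force: [1.0, -0.4, -1.0]
grip_width: 1.002
```

play_rows(plan=[[0,-31,0,0,0,-0.0135,1],[0,-31,0,0,0,-0.0135,1],[0,-31,0,0,0,-0.0135,1],[0,-31,0,0,0,-0.0135,1],[0,-21,0,0,0,-0.0135,1]])

```text
time_s: 13.38
eef_pos: [560.8, -179.0, 152.0]
ee_rot: [0.002, 0.991, -0.137, 0.007]
force: [0.1, 0.3, -0.8]
grip_width: 0.999
```

play_rows(plan=[[0,0,0,0,0,0,1],[0,0,0,0,0,0,1]])

```text
time_s: 13.55
eef_pos: [560.4, -183.5, 152.2]
ee_rot: [0.002, 0.99, -0.14, 0.007]
force: [1.0, 0.6, 0.3]
grip_width: 0.998
```

```bash
python3 g.py 559 -174 52 -15.9; python3 look.py a5
```

```text
t 13.55 pos [ 560.386 -183.487  152.158] yaw -16.1 go [  -1.386    9.487 -100.158] turn [0.007 0.013 0.003] w 0.998 F [1.044 0.597 0.269] j6 1.34
13.65 [ 560.5 -182.4  152.2] yaw deg -16.0 1.0023713668690521 [-1.1  0.9  0.3]
```

View pics/a5.png

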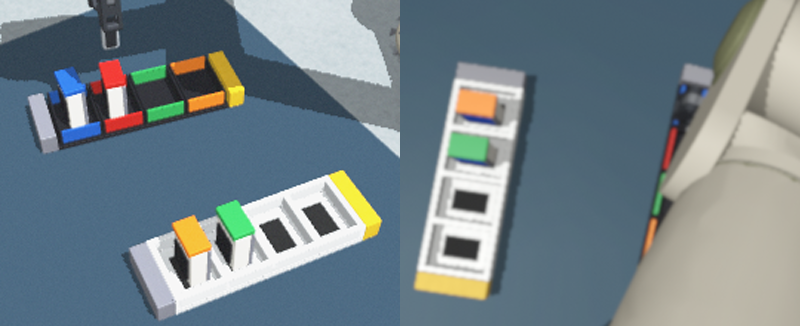

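Picture 9: orange and green stand in their slots and red is untouched. Descending on red.

play_rows(plan=[[-1,7,-15,0.006,0.012,0,1],[0,0,-25,0,0,0,1],[0,0,-20,0,0,0,1],[0,0,-20,0,0,0,1],[0,0,-14,0,0,0,1]])

```text
time_s: 14.07
eef_pos: [560.5, -167.4, 54.9]
ee_rot: [0.0, 0.991, -0.135, 0.002]
force: [0.5, 0.6, -0.0]
grip_width: 1.003
```

```bash
python3 g.py 559 -174 52 -15.9
```

```text
t 14.07 pos [ 560.456 -167.379   54.862] yaw -15.5 go [-1.456 -6.621 -2.862] turn [ 0.001  0.003 -0.006] w 1.003 F [ 0.504  0.644 -0.021] j6 1.35
```

play_rows(plan=[[-1,-6,-4,0,0,-0.006,1],[0,0,0,0,0,0,-1],[0,0,0,0,0,0,-1],[0,0,0,0,0,0,-1],[0,0,0,0,0,0,-1]])

```text
time_s: 14.48
eef_pos: [558.2, -168.8, 47.3]
ee_rot: [-0.001, 0.991, -0.136, -0.001]
force: [-0.4, 0.1, -1.6]
grip_width: 0.579
```

play_rows(plan=[[0,0,0,0,0,0,-1],[0,0,0,0,0,0,-1],[0,0,0,0,0,0,-1],[0,0,0,0,0,0,-1],[0,0,0,0,0,0,-1]])

```text
time_s: 14.9
eef_pos: [558.4, -168.4, 48.5]
ee_rot: [-0.001, 0.991, -0.136, -0.001]
force: [0.9, 0.8, -2.1]
grip_width: 0.578
```

play_rows(plan=[[0,0,8,0,0,0,-1],[0,0,20,0,0,0,-1],[0,0,30,0,0,0,-1],[0,0,30,0,0,0,-1],[0,0,20,0,0,0,-1]])

```text
time_s: 15.32
eef_pos: [555.1, -166.7, 157.3]
ee_rot: [-0.003, 0.991, -0.136, -0.006]
force: [-0.3, -0.3, -1.7]
grip_width: 0.577
```

```bash
python3 g.py 494.5 139.5 160 -8.1
```

```text
t 15.32 pos [ 555.097 -166.736  157.343] yaw -15.6 go [-60.597 306.236   2.657] turn [-0.006 -0.012  0.131] w 0.577 F [-0.337 -0.317 -1.655] j6 1.35
```

play_rows(plan=[[-6,30.5,0,-0.005,-0.01,0.013,-1],[-6,30.5,0,0,0,0.013,-1],[-6,30.5,0,0,0,0.013,-1],[-6,30.5,0,0,0,0.013,-1],[-6,30.5,0,0,0,0.013,-1]])

```text
time_s: 15.73
eef_pos: [526.3, -15.6, 166.9]
ee_rot: [0.002, 0.994, -0.107, 0.007]
force: [-0.9, -0.2, -2.0]
grip_width: 0.58
```

play_rows(plan=[[-6,30.5,0,0,0,0.013,-1],[-6,30.5,0,0,0,0.013,-1],[-6,30.5,0,0,0,0.013,-1],[-6,30.5,0,0,0,0.013,-1],[-6,22,0,0,0,0.013,-1]])

```text
time_s: 16.15
eef_pos: [493.4, 136.3, 170.7]
ee_rot: [0.001, 0.997, -0.073, 0.009]
force: [0.8, 0.0, -2.7]
grip_width: 0.575
```

play_rows(plan=[[0,0,0,0,0,0,-1],[0,0,0,0,0,0,-1]])

```text
time_s: 16.32
eef_pos: [491.8, 140.5, 172.0]
ee_rot: [0.001, 0.998, -0.07, 0.009]
force: [-0.6, 0.0, -3.2]
grip_width: 0.579
```

```bash
python3 g.py 494.5 139.5 90 -8.1
```

```text
t 16.32 pos [491.82  140.463 171.973] yaw -8.0 go [  2.68   -0.963 -81.973] turn [ 0.002  0.018 -0.002] w 0.579 F [-0.575  0.036 -3.242] j6 1.76
```

play_rows(plan=[[2,0,-20,0,0.018,0,-1],[0,0,-25,0,0,0,-1],[0,0,-25,0,0,0,-1],[0,0,-10,0,0,0,-1],[0,0,0,0,0,0,-1]])

```text
time_s: 16.73
eef_pos: [496.0, 137.5, 92.4]
ee_rot: [0.001, 0.997, -0.071, 0.003]
force: [-0.2, 0.3, -3.2]
grip_width: 0.578
```

```bash
python3 g.py 494.5 139.5 49 -8.1
```

```text
t 16.73 pos [496.02  137.483  92.427] yaw -8.2 go [ -1.52    2.017 -43.427] turn [0.003 0.006 0.001] w 0.578 F [-0.174  0.285 -3.214] j6 1.76
```

play_rows(plan=[[-2,1,-12,0,0,0,-1],[-1,0,-12,0,0,0,-1],[0,0,-9,0,0,0,-1],[0,0,-5,0,0,0,-1],[0,0,-3,0,0,0,-1]])

```text
time_s: 17.15
eef_pos: [496.1, 135.3, 53.6]
ee_rot: [0.001, 0.997, -0.074, 0.006]
force: [-0.3, -0.5, -2.9]
grip_width: 0.585
```

play_rows(plan=[[0,0,-2,0,0,0,-1],[0,0,-1,0,0,0,-1]])

```text
time_s: 17.32
eef_pos: [496.8, 134.9, 51.0]
ee_rot: [0.001, 0.997, -0.074, 0.006]
force: [-0.3, 0.4, -3.6]
grip_width: 0.577
```

play_rows(plan=[[0,2,-2,0,0,0,-1],[0,1,-1.5,0,0,0,-1],[0,0,-1,0,0,0,-1]])

```text
time_s: 17.57
eef_pos: [497.6, 138.2, 47.2]
ee_rot: [0.001, 0.997, -0.074, 0.008]
force: [0.0, -0.4, -1.6]
grip_width: 0.577
```

play_rows(plan=[[0,0,-1,0,0,0,-1]])

```text
time_s: 17.65
eef_pos: [497.9, 138.2, 46.8]
ee_rot: [0.001, 0.997, -0.074, 0.008]
force: [-4.4, -2.8, 14.4]
grip_width: 0.58
```

Contact at z 46.8 (14 N). Releasing, then on to blue at about (617,-193.5), yaw ≈ -8.7°.

play_rows(plan=[[0,0,0.5,0,0,0,0.4],[0,0,0,0,0,0,0.6],[0,0,0,0,0,0,1],[0,0,0,0,0,0,1],[0,0,0,0,0,0,1]])

```text
time_s: 18.07
eef_pos: [498.9, 138.5, 48.5]
ee_rot: [0.001, 0.997, -0.074, 0.009]
force: [0.7, 0.6, -0.0]
grip_width: 0.997
```

play_rows(plan=[[0,0,5,0,0,0,1],[0,0,20,0,0,0,1],[0,0,35,0,0,0,1],[0,0,38,0,0,0,1],[0,0,0,0,0,0,1]])

```text
time_s: 18.48
eef_pos: [497.2, 138.3, 150.2]
ee_rot: [0.001, 0.997, -0.074, 0.007]
force: [0.8, 0.6, 0.6]
grip_width: 0.999
```

```bash
python3 g.py 617 -193.5 150 -8.7
```

```text
t 18.48 pos [497.198 138.325 150.156] yaw -8.5 go [ 119.802 -331.825   -0.156] turn [ 0.003  0.014 -0.004] w 0.999 F [0.834 0.631 0.592] j6 1.77
```

play_rows(plan=[[12,-33,0,0,0.012,0,1],[12,-33,0,0,0,0,1],[12,-33,0,0,0,0,1],[12,-33,0,0,0,0,1],[12,-33,0,0,0,0,1]])

```text
time_s: 18.9
eef_pos: [558.2, -27.2, 155.4]
ee_rot: [0.001, 0.998, -0.068, 0.005]
force: [0.6, 0.0, -0.3]
grip_width: 0.999
```

play_rows(plan=[[12,-33,0,0,0,0,1],[12,-33,0,0,0,0,1],[12,-33,0,0,0,0,1],[12,-33,0,0,0,0,1],[12,-27,0,0,0,0,1]])

```text
time_s: 19.32
eef_pos: [619.7, -196.0, 156.9]
ee_rot: [0.001, 0.998, -0.069, 0.006]
force: [0.3, 0.1, 0.1]
grip_width: 0.999
```

play_rows(plan=[[0,0,0,0,0,0,1],[0,0,0,0,0,0,1]])

```text
time_s: 19.48
eef_pos: [620.4, -202.1, 156.1]
ee_rot: [0.002, 0.997, -0.072, 0.007]
force: [0.8, 1.0, -0.3]
grip_width: 1.0
```

```bash
python3 g.py 617 -193.5 52 -8.7; python3 look.py a6
```

```text
t 19.48 pos [ 620.43  -202.081  156.09 ] yaw -8.2 go [  -3.43     8.581 -104.09 ] turn [ 0.005  0.013 -0.008] w 1.000 F [ 0.825  1.004 -0.296] j6 1.22
19.5833 [ 620.2 -200.9  156.3] yaw deg -8.2 0.9992223288431177 [-0.1  0.2 -0.4]
```

View pics/a6.png

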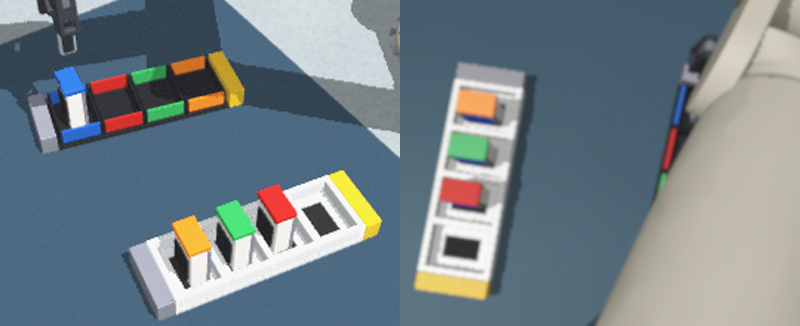

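Picture 10: three panels are placed and blue remains. Descending on blue.

play_rows(plan=[[-4,5,-15,0.004,0.012,-0.008,1],[0,0,-25,0,0,0,1],[0,0,-20,0,0,0,1],[0,0,-20,0,0,0,1],[0,0,-16,0,0,0,1]])

```text
time_s: 20.0
eef_pos: [617.2, -189.8, 63.3]
ee_rot: [0.002, 0.997, -0.072, 0.005]
force: [1.2, -0.3, -0.6]
grip_width: 1.003
```

```bash
python3 g.py 617 -193.5 52 -8.7
```

```text
t 20.00 pos [ 617.238 -189.772   63.296] yaw -8.3 go [ -0.238  -3.728 -11.296] turn [ 0.004  0.009 -0.008] w 1.003 F [ 1.234 -0.324 -0.633] j6 1.24
```

play_rows(plan=[[0,-3,-12,0,0.008,0,1],[0,0,0,0,0,0,-1],[0,0,0,0,0,0,-1],[0,0,0,0,0,0,-1],[0,0,0,0,0,0,-1]])

```text
time_s: 20.42
eef_pos: [616.5, -188.9, 50.5]
ee_rot: [0.002, 0.998, -0.07, -0.001]
force: [-0.3, -0.5, -1.5]
grip_width: 0.577
```

play_rows(plan=[[0,0,0,0,0,0,-1],[0,0,0,0,0,0,-1],[0,0,0,0,0,0,-1],[0,0,0,0,0,0,-1],[0,0,0,0,0,0,-1]])

```text
time_s: 20.83
eef_pos: [617.0, -188.8, 52.5]
ee_rot: [0.002, 0.998, -0.07, 0.0]
force: [-0.2, 0.6, -2.6]
grip_width: 0.573
```

play_rows(plan=[[0,0,8,0,0,0,-1],[0,0,20,0,0,0,-1],[0,0,30,0,0,0,-1],[0,0,30,0,0,0,-1],[0,0,20,0,0,0,-1]])

```text
time_s: 21.25
eef_pos: [613.8, -187.4, 160.7]
ee_rot: [-0.0, 0.998, -0.07, -0.005]
force: [-0.1, 0.1, -1.6]
grip_width: 0.58
```

```bash
python3 g.py 431 148.5 160 -8.1
```

```text
t 21.25 pos [ 613.826 -187.363  160.702] yaw -8.0 go [-182.826  335.863   -0.702] turn [-0.002 -0.01  -0.001] w 0.580 F [-0.139  0.136 -1.609] j6 1.23
```

play_rows(plan=[[-16.5,30.5,1,0,-0.01,0,-1],[-16.5,30.5,1,0,0,0,-1],[-16.5,30.5,0,0,0,0,-1],[-16.5,30.5,0,0,0,0,-1],[-16.5,30.5,0,0,0,0,-1]])

```text
time_s: 21.67
eef_pos: [531.8, -36.9, 172.1]
ee_rot: [0.003, 0.997, -0.074, 0.008]
force: [0.7, -0.2, -1.3]
grip_width: 0.577
```

play_rows(plan=[[-16.5,30.5,0,0,0,0,-1],[-16.5,30.5,0,0,0,0,-1],[-16.5,30.5,0,0,0,0,-1],[-16.5,30.5,0,0,0,0,-1],[-16.5,30.5,0,0,0,0,-1]])

```text
time_s: 22.08
eef_pos: [444.0, 122.0, 175.9]
ee_rot: [0.002, 0.997, -0.075, 0.011]
force: [1.2, 1.1, -1.8]
grip_width: 0.579
```

play_rows(plan=[[-15,26,0,0,0,0,-1],[0,0,0,0,0,0,-1],[0,0,0,0,0,0,-1]])

```text
time_s: 22.33
eef_pos: [424.8, 153.9, 178.2]
ee_rot: [0.002, 0.997, -0.072, 0.012]
force: [0.4, 0.1, -1.8]
grip_width: 0.574
```

```bash
python3 g.py 431 148.5 90 -8.1
```

```text
t 22.33 pos [424.802 153.861 178.151] yaw -8.2 go [  6.198  -5.361 -88.151] turn [0.005 0.023 0.002] w 0.574 F [ 0.396  0.064 -1.764] j6 1.81
```

play_rows(plan=[[4,-2,-20,0.004,0.022,0,-1],[1,-1,-25,0,0,0,-1],[0,0,-27,0,0,0,-1],[0,0,-10,0,0,0,-1],[0,0,0,0,0,0,-1]])

```text
time_s: 22.75
eef_pos: [433.4, 148.5, 96.7]
ee_rot: [-0.0, 0.997, -0.073, 0.005]
force: [-0.0, 0.1, -1.9]
grip_width: 0.58
```

```bash
python3 g.py 431 148.5 52 -8.1
```

```text
t 22.75 pos [433.407 148.505  96.742] yaw -8.3 go [ -2.407  -0.005 -44.742] turn [0.001 0.01  0.004] w 0.580 F [-0.03   0.134 -1.87 ] j6 1.79
```

play_rows(plan=[[-3,1,-13,0,0.005,0,-1],[-1,0,-12,0,0,0,-1],[0,0,-9,0,0,0,-1],[0,0,-5,0,0,0,-1],[0,0,-3,0,0,0,-1]])

```text
time_s: 23.17
eef_pos: [433.5, 146.9, 56.6]
ee_rot: [-0.0, 0.997, -0.075, 0.005]
force: [-0.7, 0.5, -2.2]
grip_width: 0.574
```

play_rows(plan=[[0,0,-2,0,0,0,-1],[0,0,-1.5,0,0,0,-1]])

```text
time_s: 23.33
eef_pos: [434.3, 146.6, 53.6]
ee_rot: [-0.0, 0.997, -0.075, 0.006]
force: [0.3, 0.3, -2.0]
grip_width: 0.578
```

play_rows(plan=[[-1,1,-1.5,0,0,0,-1],[0,0,-1.5,0,0,0,-1]])

```text
time_s: 23.5
eef_pos: [433.8, 147.7, 51.0]
ee_rot: [-0.0, 0.997, -0.075, 0.007]
force: [1.0, 0.6, -1.3]
grip_width: 0.579
```

play_rows(plan=[[0,0,-1,0,0,0,-1]])

```text
time_s: 23.58
eef_pos: [434.0, 147.7, 50.2]
ee_rot: [-0.0, 0.997, -0.075, 0.007]
force: [0.3, 0.3, -2.1]
grip_width: 0.576
```

play_rows(plan=[[0,0,-1,0,0,0,-1],[0,0,-0.5,0,0,0,-1]])

```text
time_s: 23.75
eef_pos: [434.2, 147.7, 49.7]
ee_rot: [-0.0, 0.997, -0.075, 0.007]
force: [-3.6, -0.8, 8.1]
grip_width: 0.578
```

Contact. Releasing, rising and moving clear.

play_rows(plan=[[0,0,0.5,0,0,0,0.4],[0,0,0,0,0,0,0.6],[0,0,0,0,0,0,1],[0,0,0,0,0,0,1],[0,0,0,0,0,0,1]])

```text
time_s: 24.17
eef_pos: [435.0, 147.9, 51.0]
ee_rot: [-0.0, 0.997, -0.075, 0.008]
force: [0.3, -0.3, -0.6]
grip_width: 1.002
```

play_rows(plan=[[0,0,5,0,0,0,1],[0,0,20,0,0,0,1],[0,0,35,0,0,0,1],[0,0,38,0,0,0,1],[0,-30,30,0,0,0,1]])

```text
time_s: 24.58
eef_pos: [430.5, 120.5, 178.4]
ee_rot: [0.0, 0.997, -0.073, 0.002]
force: [1.2, -0.7, -0.3]
grip_width: 0.995
```

play_rows(plan=[[0,-38,0,0,0,0,1],[0,-38,0,0,0,0,1],[0,-38,0,0,0,0,1],[0,-38,0,0,0,0,1],[0,-38,0,0,0,0,1]])

```text
time_s: 25.0
eef_pos: [431.9, -74.6, 188.5]
ee_rot: [0.001, 0.998, -0.069, 0.011]
force: [0.8, 0.0, -0.0]
grip_width: 0.996
```

play_rows(plan=[[0,-38,0,0,0,0,1],[0,-38,0,0,0,0,1],[0,0,0,0,0,0,1],[0,0,0,0,0,0,1]])

```text
time_s: 25.33
eef_pos: [430.4, -161.1, 190.3]
ee_rot: [0.002, 0.997, -0.073, 0.012]
force: [0.3, 1.0, -0.6]
grip_width: 1.001
```

```bash
python3 - <<'E'
from h import *
a=[]
for v,(x0,y0,x1,y1) in (("top",(190,135,290,310)),("scene",(280,180,470,320))):
    c=optics.capture(v);i=cv2.resize(c["img"][y0:y1,x0:x1],None,fx=3,fy=3,interpolation=cv2.INTER_CUBIC)
    a.append(cv2.copyMakeBorder(i,0,525-min(525,i.shape[0]),0,0,cv2.BORDER_CONSTANT)[:525])
im=np.hstack(a)[:,:800];cv2.imwrite("pics/fin.png",im);print(im.shape,sense()["eef_pos"])
E
```

```text
(525, 800, 3) [ 430.69046056 -159.76940416  190.3250146 ]
```

View pics/fin.png

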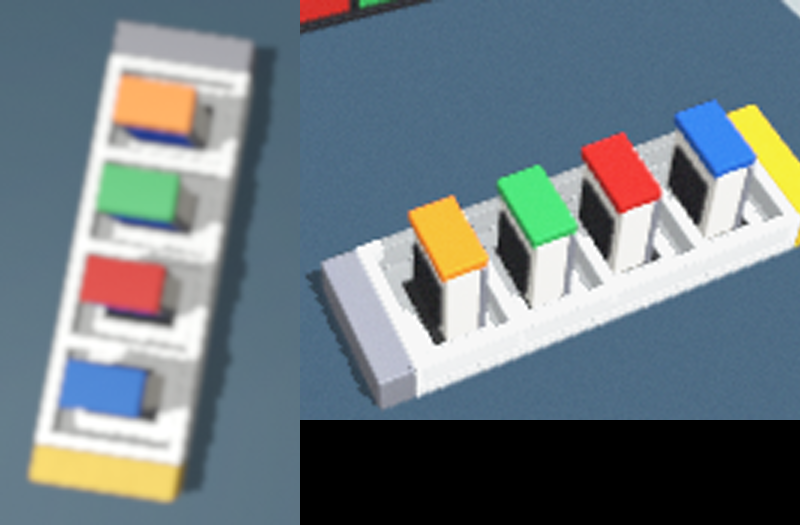

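Picture 11: all four stand upright in their slots and are aligned with the row. The top centres in the crop are (157,103), (140,193), (124,284) and (105,388). Next is a numeric check in the rack frame.

```bash
python3 - <<'E'
from h import *
np.set_printoptions(precision=1,suppress=True)
T=optics.capture("top");a=np.radians(-8.1);u=np.array([np.cos(a),np.sin(a)]);n=np.array([-u[1],u[0]])
k=[(114,25),(253,45),(177,500),(30,480)]
o=np.mean([ray(T,x/3+190,y/3+135,32) for x,y in k],0);print(o)
for nm,x,y,s in(("orange",157,103,96),("green",140,193,32),("red",124,284,-32),("blue",105,388,-96)):
    d=ray(T,x/3+190,y/3+135,85)-o;print(nm,"along err",d@u-s,"across",d@n)
E
```

```text
[523.4 132.3]
orange along err -3.350943997973232 across -1.7095627044615256
green along err 2.2596807350021777 across -1.3104692123312303
red along err 8.789588213549557 across -1.6392222854806906
blue along err 8.772768932972241 across -1.577191781116344
```

```bash
python3 -c "
from rig import ctrl;print(ctrl.finish_job())"
```

```text
the job is handed in; nothing more can be done
None
```

All four panels are in the test rack in reverse order, and I handed the job in at about 25 s. `finish_job` reported no verdict. From the yellow end the order is now blue, red, green, orange; in the programming rack it was orange, green, red, blue. Each panel was lowered until the force reading showed contact (8–15 N), then released.

**Final check:** the last pictures show all four upright in their slots, in line with the row, and the arm well clear. Offsets from the slot centres, measured in the top view:

| Panel | Along the row (limit 19 mm) | Across (limit 20 mm) |
|---|---|---|
| Orange | -3 mm | -2 mm |
| Green | +2 mm | -1 mm |
| Red | +9 mm | -2 mm |
| Blue | +9 mm | -2 mm |

**Disagreements:**
- **Cameras:** the two views differed by about 5–8 mm on absolute positions, so I worked to their mean.
- **Red and blue:** the arm's own reading at release puts them only about 3–4 mm off along the row, against +9 mm in the picture. Both figures are inside the limit.

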